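# Blow off the fixture, then hold a counterweighted lever level above it

### The job

Get the counterweighted lever ready to be fitted: first squeeze the red sprung trigger of the fixture's blow gun fully against the gun's grip to blow the seats clean, and let it spring back. Then pick the lever up by its balance point, carry it level, and hold it still and level about 5 cm above the tip of the fixture's pin, with the brass weight over the white cup and the eye over the pin. Finish while still holding it there in the gripper; do not let it touch the fixture, and leave the blue-lidded jar, the white pot, the beaker and the tape standing where they are.

Things in the scene. Friction and masses are not known exactly. Their poses are not given: they have to be found in the camera images.
- lever: loose lever, 275 mm long, 0.4 to 0.7 kg, lying on the bench: aluminium bar with a round brass weight at one end and a steel eye at the other, which stand on the bench. Origin: below the balance point, level with the underside of weight and eye; x along the bar, from the weight (centre at x = -54 mm) to the eye (centre at x = +186 mm); z up
- lever_balance (a point): balance point (centre of mass), in the middle of the bar, 54 mm from the weight's centre, 14 mm above the underside; axes as the lever's. The bar is 18 mm wide, its underside 6 mm and its top 22 mm above the bench; it is free here to be gripped across its width from above
- lever_weight (a point): centre of the underside of the lever's solid brass weight, 44 mm diameter, 28 mm high
- lever_eye (a point): centre of the underside of the lever's steel eye, 26 mm diameter, 16 mm bore, 28 mm high
- fixture: fixed grey base plate, 306 x 84 x 12 mm, with a white cup, an upright pin and, on a wing on its +y side, a blue blow gun lying level on two posts (x = -72 and +60 mm). Origin: on the bench, below where the lever's balance point belongs; x from cup (x = -54 mm) to pin (x = +186 mm), y towards the gun, z up. Nothing of it stands higher than 92 mm above the bench
- fixture_cup (a point): centre of the cup's inner floor, 20 mm above the bench; cup 52 mm inner, 64 mm outer diameter, rim 32 mm above the bench
- fixture_pin (a point): centre of the tip of the steel pin, 14 mm diameter, 50 mm above the bench, 240 mm from the cup's centre; axes as the fixture's. The gun's steel nozzle tube ends near it (fixture x = 155, y = 50 mm, 57 mm above the bench)
- gun_squeeze (a point): fixture x = 0, y = 98.5 mm, 75 mm above the bench (height of the gun's axis): middle between the fingers at full squeeze. Straddle the 28 mm blue grip and the trigger here from above, close along fixture y: grip's far side at y = 81 mm, trigger's outer face at y = 132 mm at rest, 116 mm squeezed (51 and 35 mm over both); both sides free
- trigger (a joint): red lever trigger, 88 x 6 x 16 mm, on the grip's +y side, on an upright hinge at fixture x = 55 mm, free end at x = -30 mm; 0 = sprung out, 0.28 rad = fully squeezed. At gun_squeeze its spring needs 4 N to start, 8 N for the full stroke; it springs back to 0
- blue_lid_jar: bystander, loose jar with a blue lid, 60 mm diameter, 74 mm high, behind the fixture; origin at the centre of its underside; leave alone
- plastic_beaker: bystander, loose clear beaker, 70 mm wide, 63 mm high, behind the fixture; origin at the centre of its underside; leave alone
- white_pot: bystander, loose white pot, 48 mm diameter, 86 mm high, near the bench's front edge on the right; origin at the centre of its underside; leave alone
- tape: bystander, loose roll of tape lying flat, 90 mm diameter, 18 mm high, left of the lever; origin at the centre of its underside; leave alone

How it is judged:
On the way, in this order (a step that is already met when the one before it is completed fails the run):
1. the gun's trigger is squeezed fully against the grip (value of joint trigger above 0.23 rad), for 0.2 s.
2. the trigger is let go and has sprung back (value of joint trigger below 0.03 rad and contact force between the fingers and fixture below 0.2 N), for 0.2 s.
3. the lever is lifted clear of the bench, level, gripped within 15 mm of its balance point (height (world z) of lever above 0.03 m and angle between lever's own z axis and vertical below 0.12 rad and contact force between the fingers and lever above 2 N and x of the grasp point in the frame of lever_balance between -0.015 and 0.015 m), for 0.2 s.
At the end, for the whole second after the job is handed in: the fingers hold the lever still within 15 mm of its balance point along the bar, tilted under 0.1 rad, weight and eye each within 15 mm of plumb over cup and pin, underside 25 to 85 mm above the pin tip, not touching the fixture, trigger sprung back (horizontal distance between lever_weight and fixture_cup below 0.015 m and horizontal distance between lever_eye and fixture_pin below 0.015 m and z of lever in the frame of fixture_pin between 0.025 and 0.085 m and angle between lever's own z axis and vertical below 0.1 rad and x of the grasp point in the frame of lever_balance between -0.015 and 0.015 m and contact force between the fingers and lever above 2 N and contact force between lever and fixture below 0.2 N and linear speed of lever below 0.02 m/s and angular speed of lever below 0.1 rad/s and value of joint trigger below 0.03 rad); the arm keeps its last pose, push and grip.
It fails at once if the lever is tipped by more than 0.35 rad (angle between lever's own z axis and vertical above 0.35 rad).
It fails at once if the lever strikes the fixture (contact force between lever and fixture above 2 N).
It fails at once if a bystander is moved by more than 15 mm (distance of any of blue_lid_jar, plastic_beaker, white_pot, tape from where it was at the start of the episode above 0.015 m).
It also fails if it takes over 51 s, if anything falls off the work surface, if the arm or the gripper's body presses on something with over 40 N, if the wrist force passes 120 N, or if a joint passes its speed limit or range.

### The arm

A 7-joint arm with a two-finger parallel gripper is mounted at the origin on a cart in front of the work surface, level with it; the furniture and walls round the work are solid. World frame = base frame: x ahead of the robot, y to its left, z up, the work surface at z = 0. Lengths are in m, angles in rad, forces in N, time in s.
With the tool pointing down it reaches from about 0.4 to 0.875 m from the base axis. Payload 19.3 kg.
Tool frame: the origin (TCP) lies on the centre line of the jaws, within the pads' length; the fingertips stand 14 mm ahead of it and the grasp point (between the pads) lies 5 mm behind it; z points along the fingers, y is the direction in which the jaws open and shut (so a half turn about z gives the same grasp; the last joint's range is limited). The gripper opens to 85 mm and grips with 20 to 120 N. Pads are 22 mm wide; open, the fingers measure 114 mm over their backs; the gripper's body (76 mm by 85 mm) begins 54 mm behind the grasp point. The pads swing forward as they close: fully open they stand 13 mm farther back than shut.
Start: joints at [-1.18, 0.521, -0.036, 1.599, 0.021, 1.021, -0.113], TCP at [0.278, 0.56, 0.245] pointing down, gripper open.
Joint ranges: [-2.91, 2.91], [-0.3, 2.13], [-1.5, 1.42], [0.17, 2.43], [-1.26, 4.41], [0.16, 1.93], [-2.52, 2.52]. Speed limits (rad/s): [1.89, 1.89, 2.39, 2.39, 3.01, 3.01, 3.01].

### API

Orientations are given as a rotation vector (axis times angle).
In Python, from rig import r gives the robot as it stands.
- The arm moves only by the tool move_arm, never from a script. Its argument "targets" is a list of rows, each a list of 7 numbers: the turn, a rotation vector about the tool's x, y, z in rad, then the shift along the tool's x, y, z in m, then the closure, from 0 (fully open) to 1 (shut). In form: [[rx, ry, rz, dx, dy, dz, jaw], ...]. A call has 1 to 20 rows; each row shifts and turns the pose as measured when the row begins, along the tool's axes as they then stand; what a row does not reach is not made up. A row lasts 1/12 s, in which the tool goes at most 41.7 mm and 7.16 degrees, less where a joint would pass 70% of its speed; a pose out of reach is approached as far as the arm can. A call is refused whole if a number of a shift passes 0.0417 or a number of a turn 0.125, either way. A call with a gripper value outside its range is refused whole. The fingers move at their own pace and stop on an object; the grip force is fixed at half the most. Time passes only in rows, so rows that do not move let the fingers close. It gives the time, the measured TCP pose, the force and the opening at its end, in the units of the state.
- r.state(): the state, without advancing time (a new reading comes with each control period).
- r.grab_frame(name): name is "scene" or "top" or "wrist"; returns a dict with "image" (480x640x3 uint8, blue, green, red), "depth" (480x640 float32, m along the optical axis (not along the pixel's ray), 0 where there is no reading), "K" (3x3 intrinsics, pixels), "cam_to_world" (4x4, takes a point from camera to world coordinates). Camera axes: x right, y down, z forward; pixel columns grow to the right and rows downward; lengths in m; the calibration is good to about 2 mm. A picture is of the moment at which its call begins.
- r.sign_off(): hands the job in, once; it reports no verdict.
The state is a dict: "t": time; "joint_positions": joint angles; "dq": joint speeds; "tau": joint torques, N m; "ee_pos": TCP position; "tool_rot": TCP orientation; "wrist_force": force on the tool from outside, world axes, zero at the start; "moment": the same for the moment, N m; "opening": opening from 0.0 (shut) to 1.0 (fully open).
Only numpy, scipy, OpenCV 4.12 (cv2) and the standard library are available. Lean on these libraries where they do the work, as an engineer would, in place of code of your own. Each camera call takes 0.05 s, during which the arm holds its last target.

## Working session

There is one attempt and no reset: what is moved stays moved. The work goes in short steps, Python scripts to look and compute and a tool call to move; the robot and the scene stay as the last step left them, time stands still between calls to the robot, and variables do not carry over. Pictures are saved under pics/ and viewed, and the job is handed in when it is done.

Besides the shell and the picture viewer there is one more tool, called after "Request:" as a command line: name --pt "numbers of a row" for each row, then --argument value for the rest. move_arm: Moves the arm, as the interface text tells. Its arguments: {"type":"object","properties":{"targets":{"type":"array","items":{"type":"array","items":{"type":"number"}}}},"required":["targets"]}

```bash
mkdir -p pics; ls
python3 - <<'E'
from rig import r
import cv2,pickle
print(r.state())
for n in ("scene","top"):
    f=r.grab_frame(n); cv2.imwrite(f"pics/{n}0.png",f["image"]); pickle.dump(f,open(f"{n}0.pkl","wb"))
    print(n,f["K"],f["cam_to_world"])
E
```

```text
pics
{'t': 0.0, 'joint_positions': array([-1.18018006,  0.52201774, -0.0363236 ,  1.59999511,  0.02119837,
        1.0210774 , -0.11278836]), 'dq': array([ 4.74080054e-04, -2.25823347e-03,  1.71173281e-04, -7.14296423e-05,
       -1.54618895e-03, -2.89904792e-04, -1.01616174e-03]), 'tau': array([ 7.28942960e-04, -9.27093101e+01,  1.98019177e+00, -3.69934309e+01,
        1.78148760e-02,  8.06349301e-03,  1.27514340e-06]), 'ee_pos': array([0.27781903, 0.55951118, 0.24472806]), 'tool_rot': array([-7.17424586e-01, -3.05839722e+00,  1.72553637e-03]), 'wrist_force': array([-0.25650043, -1.14686812, -0.12697422]), 'moment': array([-0.02430303, -0.0216779 , -0.04450433]), 'opening': 1.0036002976693277}
scene [[457.59003029   0.         317.99924821]
 [  0.         457.59003029 241.46731322]
 [  0.           0.           1.        ]] [[ 0.58826108 -0.54727696  0.59534598 -0.27580979]
 [-0.80867029 -0.39913188  0.4321413  -0.48757923]
 [ 0.00112058 -0.73565051 -0.67736037  1.00462043]
 [ 0.          0.          0.          1.        ]]
top [[596.07156771   0.         333.81336271]
 [  0.         596.07156771 237.29207949]
 [  0.           0.           1.        ]] [[-0.01938023 -0.98136099  0.19119363  0.23953173]
 [-0.9997206   0.0216091   0.00957939  0.09513028]
 [-0.01353237 -0.19095456 -0.98150559  1.71195726]
 [ 0.          0.          0.          1.        ]]
```

View pics/scene0.png

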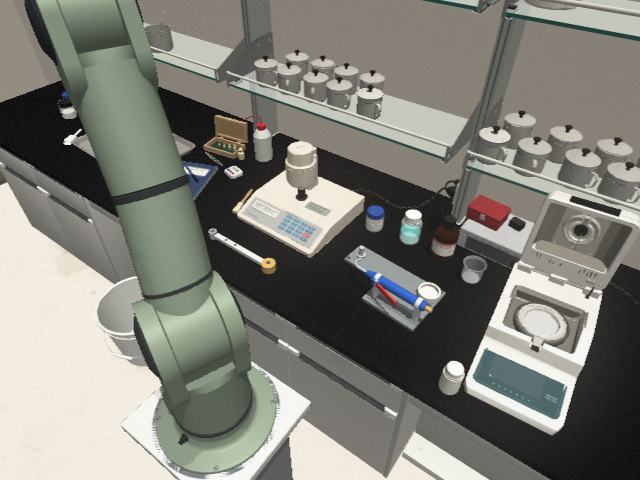

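View pics/top0.png

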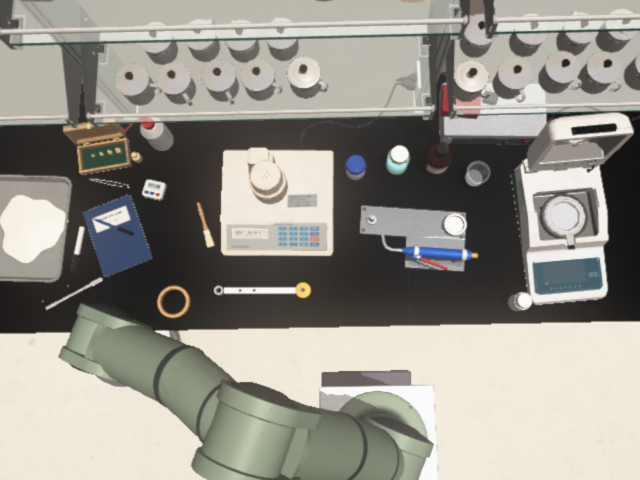

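```bash
cat > h.py <<'E'
import pickle,numpy as np,cv2
def load(n): return pickle.load(open(n+".pkl","rb"))
def ray(f,u,v):
    K=f["K"];T=f["cam_to_world"]
    d=T[:3,:3]@np.array([(u-K[0,2])/K[0,0],(v-K[1,2])/K[1,1],1.]); return T[:3,3],d
def atz(f,u,v,z):
    o,d=ray(f,u,v); return o+d*(z-o[2])/d[2]
def dep(f,u,v):
    o,d=ray(f,u,v); return o+d*f["depth"][int(round(v)),int(round(u))]
def proj(f,p):
    T=f["cam_to_world"]; c=T[:3,:3].T@(np.asarray(p)-T[:3,3]); q=f["K"]@c; return q[:2]/q[2]
def crop(f,u0,v0,u1,v1,s,name):
    im=cv2.resize(f["image"][v0:v1,u0:u1],None,fx=s,fy=s,interpolation=cv2.INTER_CUBIC)
    for u in range((u0+9)//10*10,u1,10):
        cv2.putText(im,str(u),(int((u-u0)*s),10),0,0.35,(0,255,255),1); cv2.line(im,(int((u-u0+.5)*s),12),(int((u-u0+.5)*s),18),(0,255,255),1)
    for v in range((v0+9)//10*10,v1,10):
        cv2.putText(im,str(v),(0,int((v-v0+.5)*s)),0,0.35,(0,255,255),1)
    cv2.imwrite("pics/"+name+".png",im)
E
python3 - <<'E'
from h import *
f=load("top0")
crop(f,350,195,490,280,5.7,"c_fix0"); crop(f,205,270,325,310,6.6,"c_lev0")
E
```

```text
(no output)
```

View pics/c_fix0.png

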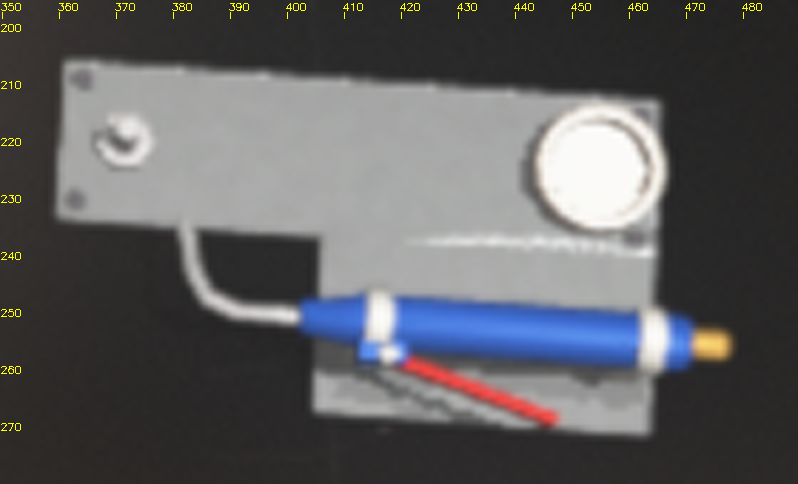

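View pics/c_lev0.png

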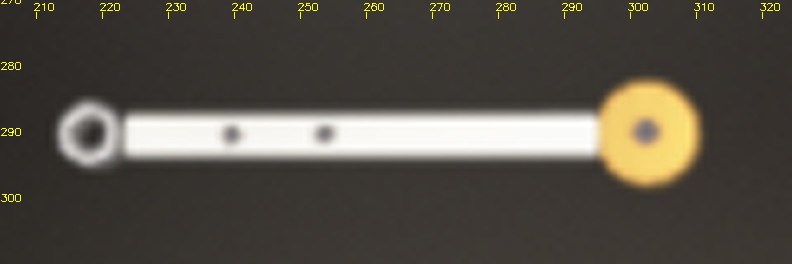

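Run:
```python
from h import *
np.set_printoptions(precision=4,suppress=True)
f=load("top0")
def c(a,b,u0=350,v0=195,s=5.7): return u0+a/s-.5,v0+b/s-.5
print("cup rim",atz(f,*c(601,168),.032))
P=[atz(f,*c(*p),.012) for p in [(64,62),(661,101),(56,217)]]
for p in P: print("corner",p)
print(np.linalg.norm(P[0]-P[1]),np.linalg.norm(P[0]-P[2]))
print("pin?",atz(f,*c(124,141),.05), atz(f,*c(126,140),.012))
print("noz end",atz(f,*c(187,226),.057))
print("trig tip",atz(f,*c(553,419),.075))
l=lambda a,b:c(a,b,205,270,6.6)
w=atz(f,*l(648,133),.028);e=atz(f,*l(88,133),.028);print("weight",w,"eye",e,np.linalg.norm(w-e))
d=f["depth"]; 
for n,(u,v) in dict(bench=(400,280),plate=(400,225),rim=(445,224),cup=(455,224),gun=(440,253),wt=(307,290),bar=(270,290),barb=(290,290)).items(): print(n,dep(f,u,v))
# mask by height for weight/lever
v,u=np.mgrid[275:305,205:325]
m=np.array([[dep(f,uu,vv)[2] for uu in range(205,325)] for vv in range(275,305)])
ys,xs=np.where(m>.012); pts=np.array([dep(f,205+x,275+y) for x,y in zip(xs,ys)]); print(len(pts),pts.min(0),pts.max(0))
mm=np.array([[dep(f,uu,vv)[2] for uu in range(350,490)] for vv in range(195,280)])
cv2.imwrite("pics/hm.png",cv2.resize(np.clip(mm*2500,0,255).astype(np.uint8),None,fx=5.7,fy=5.7,interpolation=0))
```

```text
cup rim [ 0.5981 -0.2375  0.032 ]
corner [0.6643 0.0309 0.012 ]
corner [ 0.6368 -0.2742  0.012 ]
corner [0.583  0.0373 0.012 ]
0.30632443808176757 0.08154426227113006
pin? [0.6134 0.0035 0.05  ] [0.6225 0.0003 0.012 ]
noz end [ 0.5679 -0.026   0.057 ]
trig tip [ 0.4651 -0.1986  0.075 ]
weight [0.4185 0.2026 0.028 ] eye [0.4235 0.4435 0.028 ] 0.2409458867086686
bench [ 0.444  -0.0769 -0.0043]
plate [ 0.6047 -0.0826  0.0038]
rim [ 0.6004 -0.2105  0.0241]
cup [ 0.5996 -0.2391  0.0247]
gun [ 0.5054 -0.1807  0.0879]
wt [0.4173 0.1905 0.0273]
bar [0.4202 0.2962 0.0204]
barb [0.4198 0.2398 0.0134]
726 [0.2395 0.0951 0.0121] [0.4383 0.4543 1.712 ]
```

View pics/hm.png

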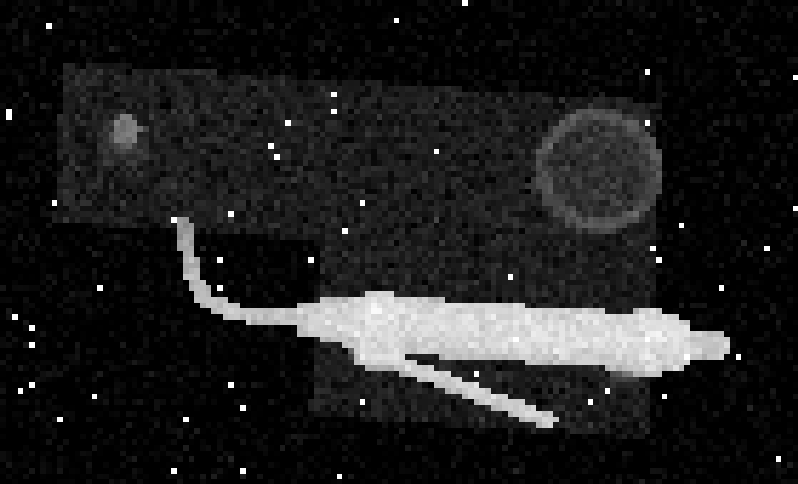

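```bash
cat >> h.py <<'E'
from scipy.spatial.transform import Rotation as Ro
C=np.array([.598,-.2375]); ex=np.array([.0898,.996]); ex/=np.linalg.norm(ex); ey=np.array([-ex[1],ex[0]]); O=C+.054*ex
def fx(x,y,z): return np.r_[O+x*ex+y*ey,z]
def Rt(ax):  # tool x along ax, z down
    x=np.r_[ax,0]/np.linalg.norm(ax); z=np.array([0,0,-1.]); return np.c_[x,np.cross(z,x),z]
def go(s,p,ax):
    R=Ro.from_rotvec(s["tool_rot"]).as_matrix(); Rg=Rt(ax)
    d=np.asarray(p)-s["ee_pos"]
    print("t",s["t"],"pos",s["ee_pos"],"open",s["opening"],"F",s["wrist_force"])
    print("turn",Ro.from_matrix(R.T@Rg).as_rotvec(),"shift now",R.T@d,"shift after turn",Rg.T@d)
np.set_printoptions(precision=4,suppress=True)
E
python3 - <<'E'
from h import *
from rig import r
print(O,fx(0,.0985,.075))
go(r.state(),fx(0,.102,.18),ex)
E
```

```text
[ 0.6028 -0.1837] [ 0.5047 -0.1749  0.075 ]
t 0.1 pos [0.2778 0.5596 0.2448] open 1.0017816243382964 F [-0.1366  0.0582  0.6905]
turn [-0.0008  0.0006  1.1999] shift now [-0.5266 -0.5581  0.0654] shift after turn [-0.7111  0.2885  0.0648]
```

Request:
move_arm --pt "0 0 0.12 0 0 0 0" --pt "0 0 0.12 0 0 0 0" --pt "0 0 0.12 0 0 0 0" --pt "0 0 0.12 0 0 0 0" --pt "0 0 0.12 0 0 0 0" --pt "0 0 0.12 0 0 0 0" --pt "0 0 0.12 0 0 0 0" --pt "0 0 0.12 0 0 0 0" --pt "0 0 0.12 0 0 0 0" --pt "0 0 0.12 0 0 0 0" --pt "0 0 0 0 0 0 0"

```text
t: 1.02
ee_pos: [0.2771, 0.5576, 0.2412]
tool_rot: [2.369, 2.058, -0.011]
wrist_force: [-0.7, 0.6, -0.2]
opening: 1.005
```

Run:
```python
from h import *
from rig import r
go(r.state(),fx(0,.102,.18),ex); print(r.state()["joint_positions"])
```

```text
t 1.0167 pos [0.2771 0.5576 0.2412] open 1.004803035539794 F [-0.6613  0.566  -0.2442]
turn [-0.0023  0.0076 -0.0501] shift now [-0.6932  0.3242  0.0658] shift after turn [-0.7091  0.289   0.0612]
[-1.386   0.5409  0.2717  1.6154 -0.1632  1.0157 -1.204 ]
```

Request:
move_arm --pt "0 0 -0.025 -0.03 0.0125 0 0" --pt "0 0 -0.025 -0.036 0.015 0 0" --pt "0 0 0 -0.036 0.015 0 0" --pt "0 0 0 -0.036 0.015 0 0" --pt "0 0 0 -0.036 0.015 0 0" --pt "0 0 0 -0.036 0.015 0 0" --pt "0 0 0 -0.036 0.015 0 0" --pt "0 0 0 -0.036 0.015 0 0" --pt "0 0 0 -0.036 0.015 0 0" --pt "0 0 0 -0.036 0.015 0 0" --pt "0 0 0 -0.03 0.0125 0 0" --pt "0 0 0 0 0 0 0"

```text
t: 2.02
ee_pos: [0.4107, 0.1472, 0.2415]
tool_rot: [2.243, 2.193, -0.013]
wrist_force: [0.3, -0.5, 0.1]
opening: 1.0
```

Run:
```python
from h import *
from rig import r
go(r.state(),fx(0,.102,.18),ex); print(r.state()["joint_positions"])
```

```text
t 2.0167 pos [0.4107 0.1472 0.2415] open 1.000045600898862 F [ 0.2511 -0.465   0.0891]
turn [-0.0022  0.0096  0.0671] shift now [-0.319   0.098   0.0643] shift after turn [-0.3123  0.1191  0.0615]
[-0.8092  0.2422  0.3862  2.0862 -0.1116  0.84   -0.3808]
```

Request:
move_arm --pt "0 0.005 0.03 -0.03 0.01 0.005 0" --pt "0 0.005 0.03 -0.035 0.013 0.007 0" --pt "0 0 0 -0.035 0.013 0.007 0" --pt "0 0 0 -0.035 0.013 0.007 0" --pt "0 0 0 -0.035 0.013 0.007 0" --pt "0 0 0 -0.035 0.013 0.007 0" --pt "0 0 0 -0.035 0.013 0.007 0" --pt "0 0 0 -0.03 0.013 0.007 0" --pt "0 0 0 -0.02 0.01 0.005 0" --pt "0 0 0 0 0 0 0" --pt "0 0 0 0 0 0 0"

```text
t: 2.93
ee_pos: [0.5085, -0.1644, 0.1788]
tool_rot: [-2.257, -2.183, -0.001]
wrist_force: [-0.8, 0.7, 1.2]
opening: 1.002
```

Run:
```python
from h import *
from rig import r
go(r.state(),fx(0,.102,.18),ex); print(r.state()["joint_positions"])
f=r.grab_frame("wrist"); cv2.imwrite("pics/wrist1.png",f["image"]); pickle.dump(f,open("wrist1.pkl","wb"))
print(f["cam_to_world"])
for n,p in dict(sq=fx(0,.0985,.075),pin=fx(.186,0,.05),cup=fx(-.054,0,.032),far=fx(0,.081,.075),trig=fx(0,.132,.083),tip=fx(-.03,.140,.083)).items(): print(n,proj(f,p))
```

```text
t 2.9333 pos [ 0.5085 -0.1644  0.1788] open 1.00239958294985 F [-0.7806  0.7248  1.1773]
turn [-0.001  -0.0014  0.0566] shift now [-0.0104 -0.0069 -0.0012] shift after turn [-0.0107 -0.0063 -0.0012]
[-0.099   0.5004  0.412   1.9184 -0.2785  0.7796  0.4348]
[[ 0.9994 -0.0316 -0.0102  0.5113]
 [-0.0332 -0.9515 -0.306  -0.0858]
 [-0.      0.3061 -0.952   0.3078]
 [ 0.      0.      0.      1.    ]]
sq [322.5841 250.6231]
pin [490.1759 -23.5821]
cup [427.5256 294.5356]
far [346.1665 251.874 ]
trig [275.6947 252.1497]
tip [264.5206 289.2407]
```

View pics/wrist1.png

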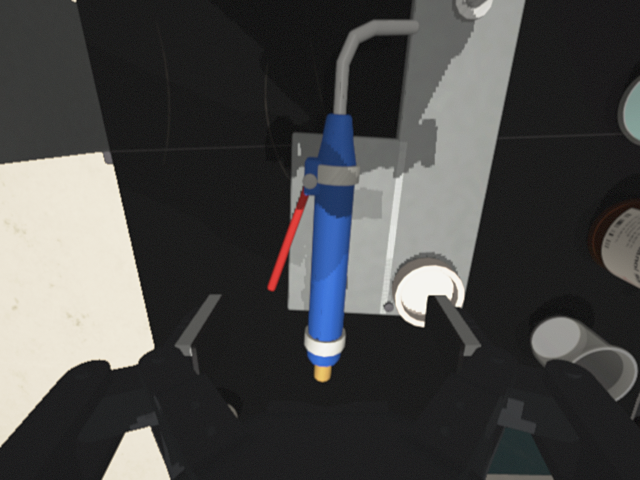

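Request:
move_arm --pt "0 0 0.028 -0.005 -0.002 0 0" --pt "0 0 0.028 -0.005 -0.002 0 0" --pt "0 0 0 0 0 0 0" --pt "0 0 0 0 0 0 0"

```text
t: 3.32
ee_pos: [0.5033, -0.1717, 0.1795]
tool_rot: [-2.315, -2.121, -0.002]
wrist_force: [0.2, 0.8, 0.2]
opening: 1.002
```

Run:
```python
from h import *
from rig import r
go(r.state(),fx(0,.100,.07),ex)
```

```text
t 3.3167 pos [ 0.5033 -0.1717  0.1795] open 1.002137031539492 F [0.2479 0.7614 0.1735]
turn [-0.0009 -0.0026  0.0025] shift now [-0.0034  0.0003  0.1095] shift after turn [-0.0031  0.0002  0.1095]
```

Request:
move_arm --pt "0 0 0 -0.002 0 0.015 0" --pt "0 0 0 0 0 0.02 0" --pt "0 0 0 0 0 0.02 0" --pt "0 0 0 0 0 0.02 0" --pt "0 0 0 0 0 0.015 0" --pt "0 0 0 0 0 0.01 0" --pt "0 0 0 0 0 0.005 0" --pt "0 0 0 0 0 0 0"

```text
t: 3.98
ee_pos: [0.5056, -0.1688, 0.0729]
tool_rot: [2.306, 2.132, 0.01]
wrist_force: [-0.3, -0.5, 0.2]
opening: 1.004
```

Run:
```python
from h import *
from rig import r
go(r.state(),fx(0,.0970,.07),ex)
f=r.grab_frame("wrist"); cv2.imwrite("pics/wrist2.png",f["image"]); pickle.dump(f,open("wrist2.pkl","wb"))
```

```text
t 3.9833 pos [ 0.5056 -0.1688  0.0729] open 1.0037440001839304 F [-0.3103 -0.5387  0.2182]
turn [ 0.0051 -0.004   0.0116] shift now [-0.0061  0.0011  0.0029] shift after turn [-0.0061  0.0012  0.0029]
```

View pics/wrist2.png

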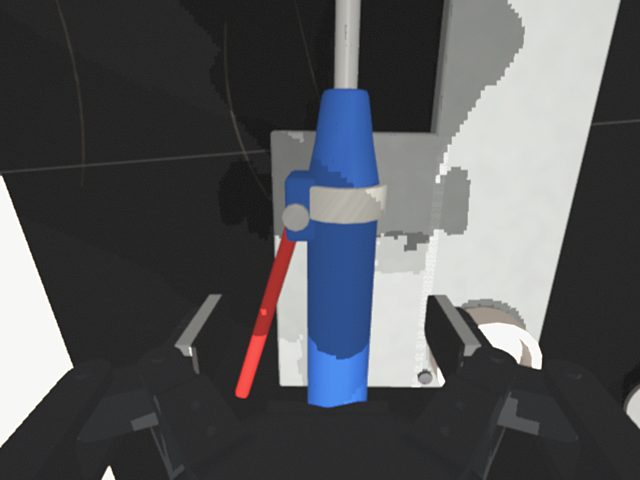

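Request:
move_arm --pt "0 0 0.01 -0.006 0.001 0.002 0" --pt "0 0 0 0 0 0 0.15" --pt "0 0 0 0 0 0 0.25" --pt "0 0 0 0 0 0 0.35" --pt "0 0 0 0 0 0 0.45" --pt "0 0 0 0 0 0 0.55" --pt "0 0 0 0 0 0 0.62" --pt "0 0 0 0 0 0 0.62" --pt "0 0 0 0 0 0 0.62" --pt "0 0 0 0 0 0 0.62" --pt "0 0 0 0 0 0 0.62" --pt "0 0 0 0 0 0 0.62"

```text
t: 5.03
ee_pos: [0.5065, -0.1764, 0.075]
tool_rot: [2.317, 2.117, 0.012]
wrist_force: [1.3, -0.5, -5.7]
opening: 0.386
```

Run:
```python
from h import *
from rig import r
go(r.state(),fx(0,.0970,.07),ex)
f=r.grab_frame("wrist"); cv2.imwrite("pics/wrist3.png",f["image"]); pickle.dump(f,open("wrist3.pkl","wb"))
```

```text
t 5.0333 pos [ 0.5065 -0.1764  0.075 ] open 0.3855909440045877 F [ 1.317  -0.528  -5.7372]
turn [ 0.0079 -0.0035 -0.0001] shift now [ 0.0013 -0.0004  0.005 ] shift after turn [ 0.0013 -0.0004  0.005 ]
```

View pics/wrist3.png

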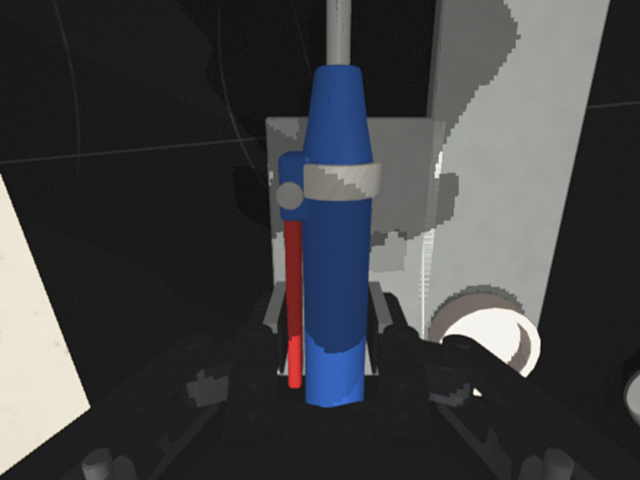

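Request:
move_arm --pt "0 0 0 0 0 0 0.66" --pt "0 0 0 0 0 0 0.7" --pt "0 0 0 0 0 0 0.7" --pt "0 0 0 0 0 0 0.7"

```text
t: 5.42
ee_pos: [0.5066, -0.1764, 0.0751]
tool_rot: [2.316, 2.117, 0.013]
wrist_force: [0.8, -0.7, -4.9]
opening: 0.38
```

Run:
```python
from h import *
from rig import r
go(r.state(),fx(0,.0970,.07),ex)
f=r.grab_frame("wrist"); cv2.imwrite("pics/wrist4.png",f["image"]); crop(f,240,140,400,400,2.3,"w4c")
g=load("wrist3"); crop(g,240,140,400,400,2.3,"w3c")
a=cv2.imread("pics/w3c.png");b=cv2.imread("pics/w4c.png");cv2.imwrite("pics/w34.png",np.hstack([a,b]))
```

```text
t 5.4167 pos [ 0.5066 -0.1764  0.0751] open 0.3802685155604886 F [ 0.7933 -0.7171 -4.9262]
turn [ 0.0081 -0.0035  0.0001] shift now [ 0.0013 -0.0006  0.0051] shift after turn [ 0.0014 -0.0005  0.0051]
```

View pics/w34.png

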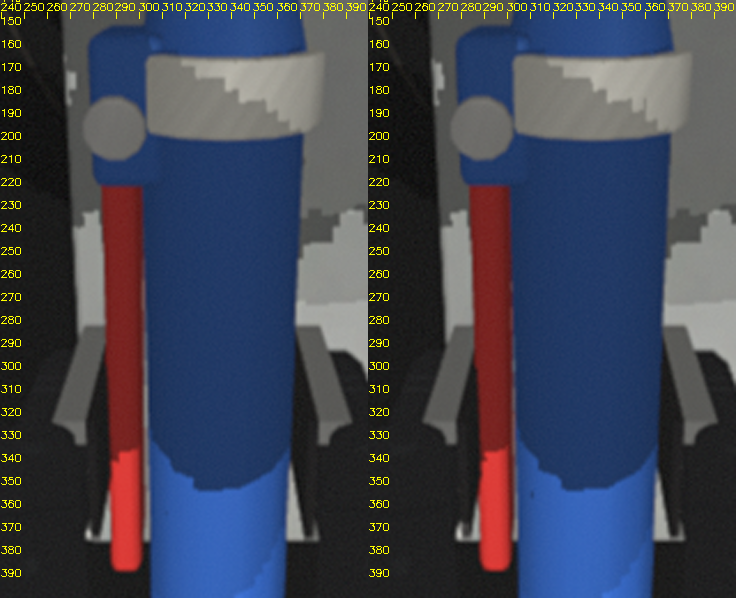

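Request:
move_arm --pt "0 0 0 0 0 0 0.45" --pt "0 0 0 0 0 0 0.3" --pt "0 0 0 0 0 0 0.1" --pt "0 0 0 0 0 0 0" --pt "0 0 0 0 0 0 0" --pt "0 0 0 0 0 0 0" --pt "0 0 0 0 0 0 0" --pt "0 0 0 0 0 0 0" --pt "0 0 0 0 0 0 0"

```text
t: 6.22
ee_pos: [0.5063, -0.176, 0.0756]
tool_rot: [2.317, 2.117, 0.013]
wrist_force: [-0.1, 0.3, 0.0]
opening: 1.001
```

Run:
```python
from h import *
from rig import r
go(r.state(),fx(0,.100,.22),ex)
f=r.grab_frame("wrist"); cv2.imwrite("pics/wrist5.png",f["image"]); pickle.dump(f,open("wrist5.pkl","wb"))
```

```text
t 6.2167 pos [ 0.5063 -0.176   0.0756] open 1.0007415143079061 F [-0.1013  0.3228  0.0048]
turn [ 0.0076 -0.0044 -0.0003] shift now [ 0.0016 -0.002  -0.1445] shift after turn [ 0.001  -0.0031 -0.1444]
```

View pics/wrist5.png

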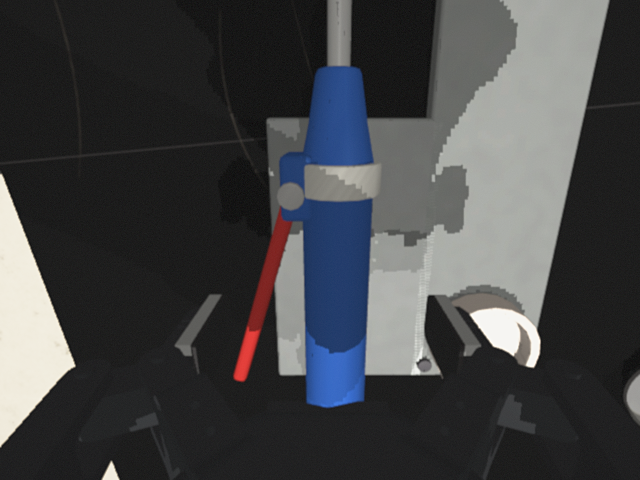

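Request:
move_arm --pt "0 0 0 0 0 -0.015 0" --pt "0 0 0 0 0 -0.025 0" --pt "0.004 -0.002 0 0 0 -0.03 0" --pt "0.004 -0.002 0 0 0 -0.03 0" --pt "0 0 0 0 0 -0.025 0" --pt "0 0 0 0 0 -0.015 0" --pt "0 0 0 0 0 0 0"

```text
t: 6.85
ee_pos: [0.5044, -0.1768, 0.2208]
tool_rot: [-2.319, -2.115, 0.004]
wrist_force: [-0.1, -0.3, 0.7]
opening: 0.997
```

Run:
```python
from h import *
from rig import r
f=r.grab_frame("top"); cv2.imwrite("pics/top1.png",f["image"])
go(r.state(),[.4196,.2568,.20],[.0207,.9998])
```

```text
t 6.9 pos [ 0.5042 -0.1766  0.2197] open 1.0001893225257754 F [1.2684 1.135  0.3851]
turn [-0.0047 -0.0004 -0.0708] shift now [ 0.4238 -0.1237  0.0204] shift after turn [ 0.4315 -0.0936  0.0197]
```

Request:
move_arm --pt "0 0 -0.035 0.025 -0.007 0 0" --pt "0 0 -0.035 0.036 -0.009 0 0" --pt "0 0 0 0.037 -0.008 0.002 0" --pt "0 0 0 0.037 -0.008 0.002 0" --pt "0 0 0 0.037 -0.008 0.002 0" --pt "0 0 0 0.037 -0.008 0.002 0" --pt "0 0 0 0.037 -0.008 0.002 0" --pt "0 0 0 0.037 -0.008 0.002 0" --pt "0 0 0 0.037 -0.008 0.002 0" --pt "0 0 0 0.037 -0.008 0.002 0" --pt "0 0 0 0.036 -0.008 0.002 0" --pt "0 0 0 0.025 -0.005 0.002 0" --pt "0 0 0 0 0 0 0" --pt "0 0 0 0 0 0 0"

```text
t: 8.07
ee_pos: [0.4118, 0.261, 0.1861]
tool_rot: [-2.239, -2.195, 0.025]
wrist_force: [0.7, -1.1, -0.5]
opening: 1.002
```

Run:
```python
from h import *
from rig import r
go(r.state(),[.4196,.2568,.20],[.0207,.9998])
f=r.grab_frame("wrist"); cv2.imwrite("pics/wrist6.png",f["image"]); pickle.dump(f,open("wrist6.pkl","wb"))
for p in [(.4185,.2026,.028),(.4235,.4435,.028),(.4196,.2568,.022)]: print(proj(f,p))
```

```text
t 8.0667 pos [0.4118 0.261  0.1861] open 1.0015578714716076 F [ 0.743  -1.0622 -0.5261]
turn [-0.015   0.0073  0.0008] shift now [-0.0042  0.0077 -0.0139] shift after turn [-0.0041  0.0079 -0.0139]
[338.     275.9244]
[341.592  -31.4396]
[338.5033 218.5172]
```

View pics/wrist6.png

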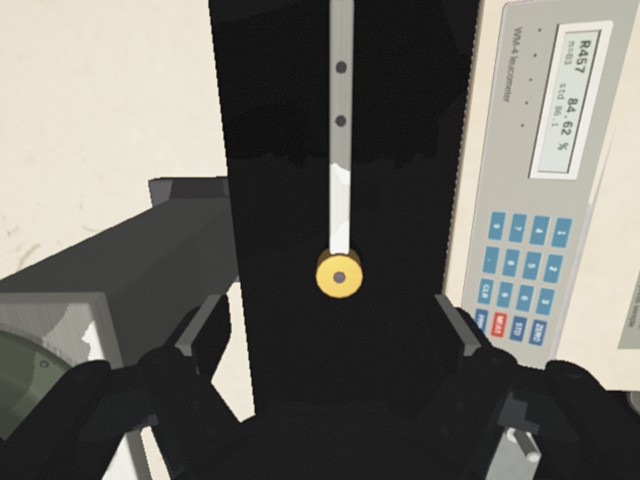

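Run:
```python
from h import *
f=load("wrist6")
for u,v in [(460,250),(450,290),(478,100),(500,150),(485,200),(340,200),(345,200),(335,200),(340,150),(340,278)]: print(u,v,dep(f,u,v))
t=load("top0")
for u,v in [(270,258),(280,250),(270,254)]: print(u,v,dep(t,u,v))
```

```text
460 250 [0.5258 0.2307 0.0372]
450 290 [0.5209 0.1914 0.037 ]
478 100 [0.527  0.3536 0.0368]
500 150 [0.5444 0.3167 0.0463]
485 200 [0.5395 0.2766 0.0426]
340 200 [0.4211 0.2737 0.0214]
345 200 [0.4255 0.2738 0.0222]
335 200 [0.4167 0.274  0.0223]
340 150 [0.4215 0.317  0.0211]
340 278 [0.4203 0.2018 0.0308]
270 258 [ 0.516   0.299  -0.0019]
280 250 [0.5325 0.266  0.0354]
270 254 [0.5223 0.2951 0.0309]
```

Request:
move_arm --pt "-0.015 0.007 0 -0.004 0.008 0.01 0.2" --pt "0 0 0 0 0 0.025 0.4" --pt "0 0 0 0 0 0.025 0.4" --pt "0 0 0 0 0 0.025 0.4" --pt "0 0 0 0 0 0.02 0.4" --pt "0 0 0 0 0 0.015 0.4" --pt "0 0 0 0 0 0 0.4"

```text
t: 8.7
ee_pos: [0.4223, 0.2482, 0.0603]
tool_rot: [2.253, 2.186, 0.001]
wrist_force: [-0.6, 0.0, -0.8]
opening: 0.595
```

Run:
```python
from h import *
from rig import r
go(r.state(),[.4205,.2565,.019],[.0207,.9998])
```

```text
t 8.7 pos [0.4223 0.2482 0.0603] open 0.5948943089919096 F [-0.6337  0.0497 -0.8095]
turn [ 0.0019  0.0014 -0.0095] shift now [ 0.0083 -0.0021  0.0413] shift after turn [ 0.0083 -0.0019  0.0413]
```

Request:
move_arm --pt "0 0 -0.01 0.008 -0.002 0.005 0.4" --pt "0 0 0 0 0 0.015 0.4" --pt "0 0 0 0 0 0.012 0.4" --pt "0 0 0 0 0 0.005 0.4" --pt "0 0 0 0 0 0 0.4" --pt "0 0 0 0 0 0 0.4"

```text
t: 9.2
ee_pos: [0.4223, 0.2554, 0.0235]
tool_rot: [2.244, 2.194, 0.003]
wrist_force: [0.2, 0.3, 0.8]
opening: 0.602
```

Run:
```python
from h import *
from rig import r
go(r.state(),[.4205,.2565,.019],[.0207,.9998])
f=r.grab_frame("wrist"); cv2.imwrite("pics/wrist7.png",f["image"]); pickle.dump(f,open("wrist7.pkl","wb"))
```

```text
t 9.2 pos [0.4223 0.2554 0.0235] open 0.6024149517235824 F [0.2168 0.2623 0.785 ]
turn [ 0.0036  0.0008 -0.002 ] shift now [ 0.0011 -0.0019  0.0045] shift after turn [ 0.0011 -0.0018  0.0045]
```

View pics/wrist7.png

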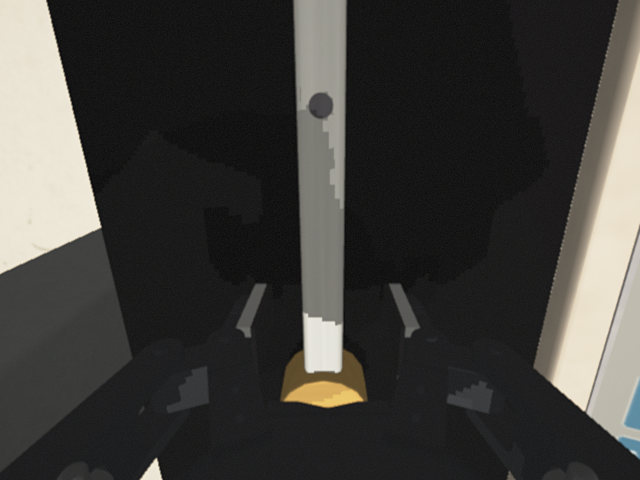

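Request:
move_arm --pt "0.003 0 0 0.001 -0.002 0.0035 0.4" --pt "0 0 0 0 0 0 0.5" --pt "0 0 0 0 0 0 0.6" --pt "0 0 0 0 0 0 0.7" --pt "0 0 0 0 0 0 0.75" --pt "0 0 0 0 0 0 0.8" --pt "0 0 0 0 0 0 0.85" --pt "0 0 0 0 0 0 1" --pt "0 0 0 0 0 0 1" --pt "0 0 0 0 0 0 1" --pt "0 0 0 0 0 0 1"

```text
t: 10.17
ee_pos: [0.4208, 0.2574, 0.022]
tool_rot: [2.245, 2.196, 0.004]
wrist_force: [-0.7, 0.1, 1.5]
opening: 0.192
```

Run:
```python
from h import *
from rig import r
go(r.state(),[.4205,.2565,.019],[.0207,.9998])
f=r.grab_frame("wrist"); cv2.imwrite("pics/wrist8.png",f["image"]); pickle.dump(f,open("wrist8.pkl","wb"))
```

```text
t 10.1667 pos [0.4208 0.2574 0.022 ] open 0.1915987588555675 F [-0.719   0.1137  1.4956]
turn [ 0.0025 -0.0012 -0.0014] shift now [-0.0009 -0.0003  0.003 ] shift after turn [-0.0009 -0.0003  0.003 ]
```

View pics/wrist8.png

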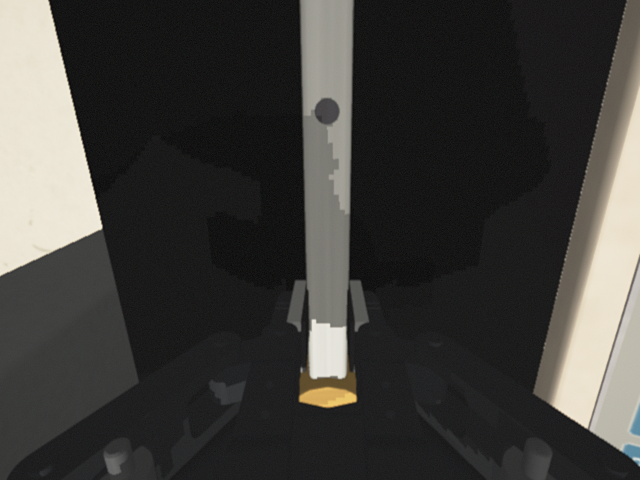

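Request:
move_arm --pt "0 0 0 0 0 -0.004 1" --pt "0 0 0 0 0 -0.008 1" --pt "0 0 0 0 0 -0.012 1" --pt "0 0 0 0 0 -0.015 1" --pt "0 0 0 0 0 -0.015 1" --pt "0 0 0 0 0 -0.01 1" --pt "0 0 0 0 0 -0.005 1" --pt "0 0 0 0 0 0 1" --pt "0 0 0 0 0 0 1"

```text
t: 10.97
ee_pos: [0.4193, 0.2562, 0.0958]
tool_rot: [2.246, 2.196, -0.001]
wrist_force: [-0.4, 0.6, -5.9]
opening: 0.193
```

Run:
```python
from h import *
from rig import r
s=r.state(); go(s,[.4205,.2565,.2],[.0207,.9998]); print(s["moment"])
for n in ("wrist","scene","top"):
    f=r.grab_frame(n); cv2.imwrite(f"pics/{n}9.png",f["image"]); pickle.dump(f,open(f"{n}9.pkl","wb"))
crop(load("scene9"),190,200,310,290,6.6,"sc9")
```

```text
t 10.9667 pos [0.4193 0.2562 0.0958] open 0.19315185955044376 F [-0.3566  0.5746 -5.8517]
turn [-0.      0.0006 -0.0022] shift now [ 0.0002  0.0012 -0.1042] shift after turn [ 0.0003  0.0012 -0.1042]
[ 0.002   0.0183 -0.0164]
```

View pics/wrist9.png

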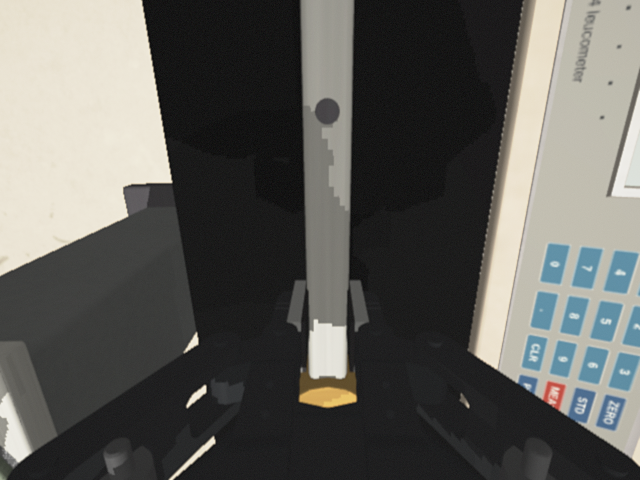

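View pics/scene9.png

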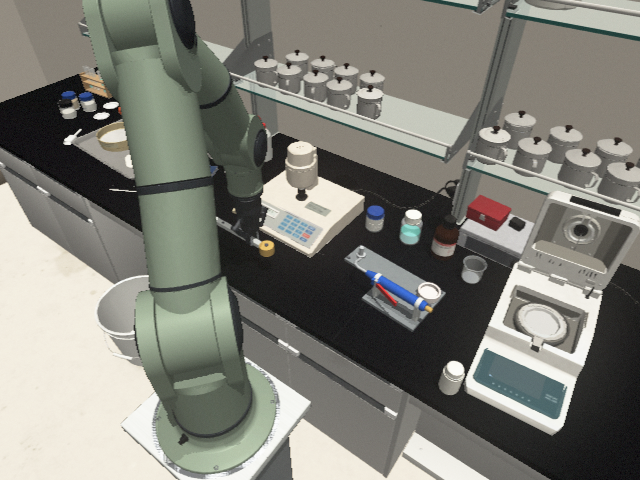

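Run:
```python
from h import *
from rig import r
G=fx(.001,0,.17)
go(r.state(),G,ex)
t=load("top0")
for n,u,v,z in [("jar",356,160,.074),("beaker",477,170,.063),("mug",265,172,.15),("aqua",400,155,.08)]: print(n,atz(t,u,v,z),dep(t,u,v))
```

```text
t 11.1167 pos [0.4191 0.256  0.0952] open 0.19160412771581817 F [ 0.7117  0.8539 -5.5086]
turn [-0.0008  0.0014  0.0669] shift now [-0.4345  0.1938 -0.0744] shift after turn [-0.4205  0.2224 -0.0748]
jar [0.7832 0.0431 0.074 ] [0.7843 0.0429 0.0706]
beaker [ 0.7485 -0.3038  0.063 ] [ 0.7654 -0.317   0.0084]
mug [0.7296 0.2948 0.15  ] [0.6929 0.2799 0.2671]
aqua [ 0.7931 -0.083   0.08  ] [ 0.7845 -0.0802  0.1054]
```

Request:
move_arm --pt "0 0 0 0 0 -0.008 1" --pt "0 0 0 0 0 -0.016 1" --pt "0 0 0 -0.005 0.0025 -0.018 1" --pt "0 0 0.01 -0.012 0.006 -0.014 1" --pt "0 0 0.01 -0.018 0.009 -0.008 1" --pt "0 0 0.01 -0.024 0.0125 -0.004 1" --pt "0 0 0.01 -0.028 0.0145 0 1" --pt "0 0 0.01 -0.028 0.0145 0 1" --pt "0 0 0.01 -0.028 0.0145 0 1" --pt "0 0 0 -0.028 0.0145 0 1" --pt "0 0 0 -0.028 0.0145 0 1" --pt "0 0 0 -0.026 0.0135 0 1" --pt "0 0 0 -0.022 0.0115 0 1" --pt "0 0 0 -0.015 0.008 0 1" --pt "0 0 0 -0.008 0.004 0 1" --pt "0 0 0 0 0 0 1"

```text
t: 12.45
ee_pos: [0.5424, -0.0374, 0.1678]
tool_rot: [-2.312, -2.126, 0.018]
wrist_force: [-0.3, 0.1, -5.5]
opening: 0.193
```

Run:
```python
from h import *
from rig import r
go(r.state(),fx(.001,0,.17),ex);print(r.state()["joint_positions"])
```

```text
t 12.45 pos [ 0.5424 -0.0374  0.1678] open 0.1932131152074074 F [-0.3433  0.0739 -5.4646]
turn [-0.0083  0.008   0.0061] shift now [-0.1397  0.0725 -0.0017] shift after turn [-0.1393  0.0734 -0.0022]
[-0.3122  0.5273  0.3705  1.8964 -0.2532  0.7731  0.1126]
```

Request:
move_arm --pt "-0.004 0.004 0 -0.01 0.005 0 1" --pt "-0.004 0.004 0.006 -0.02 0.0105 0 1" --pt "0 0 0 -0.025 0.013 0 1" --pt "0 0 0 -0.025 0.013 0 1" --pt "0 0 0 -0.025 0.013 0 1" --pt "0 0 0 -0.018 0.0095 0 1" --pt "0 0 0 -0.01 0.005 0 1" --pt "0 0 0 -0.005 0.0025 0 1" --pt "0 0 0 0 0 0 1" --pt "0 0 0 0 0 0 1"

```text
t: 13.28
ee_pos: [0.6014, -0.1742, 0.1655]
tool_rot: [-2.3, -2.125, 0.003]
wrist_force: [-0.2, -0.5, -6.4]
opening: 0.195
```

Run:
```python
from h import *
from rig import r
go(r.state(),fx(.001,0,.122),ex)
for n in ("wrist","scene","top"):
    f=r.grab_frame(n); cv2.imwrite(f"pics/{n}10.png",f["image"]); pickle.dump(f,open(f"{n}10.pkl","wb"))
f=load("top10"); crop(f,340,180,500,290,5,"t10")
crop(load("scene10"),320,200,470,310,5.3,"s10")
```

```text
t 13.2833 pos [ 0.6014 -0.1742  0.1655] open 0.19483027686323803 F [-0.1964 -0.4698 -6.3897]
turn [-0.0089 -0.0058  0.0107] shift now [-0.0086  0.0026  0.0434] shift after turn [-0.0083  0.0023  0.0435]
```

View pics/t10.png

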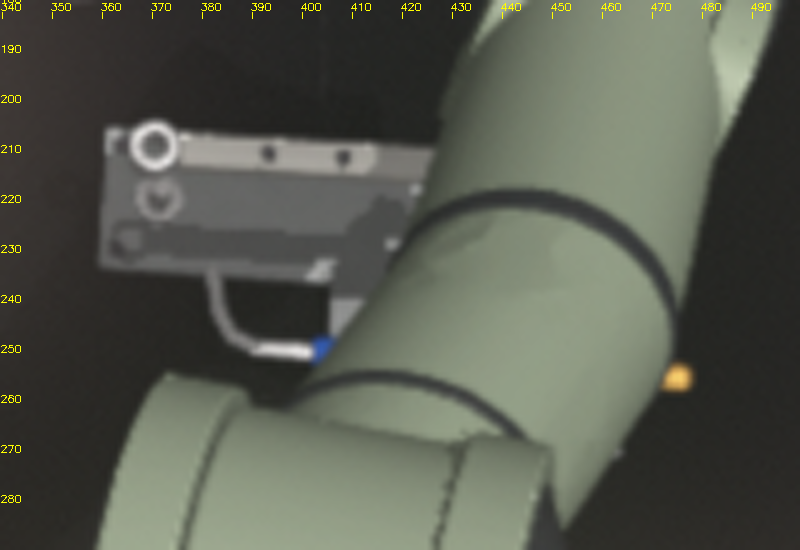

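View pics/s10.png

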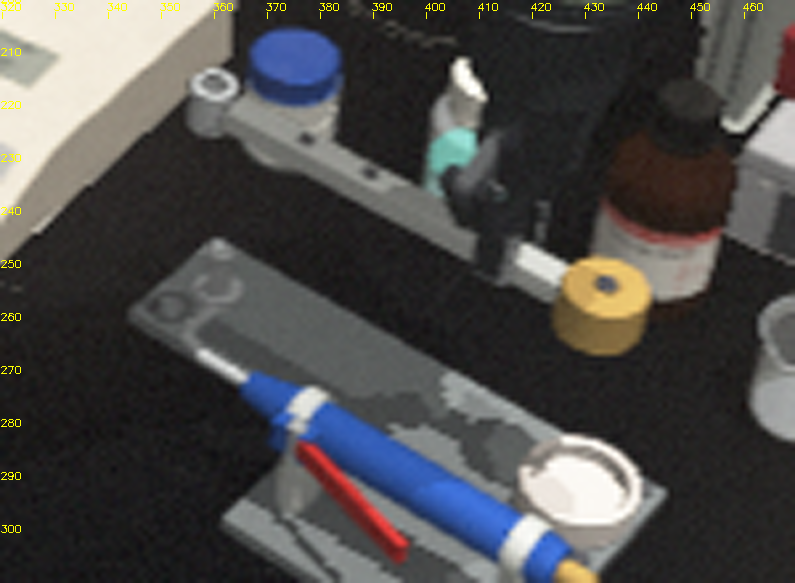

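View pics/wrist10.png

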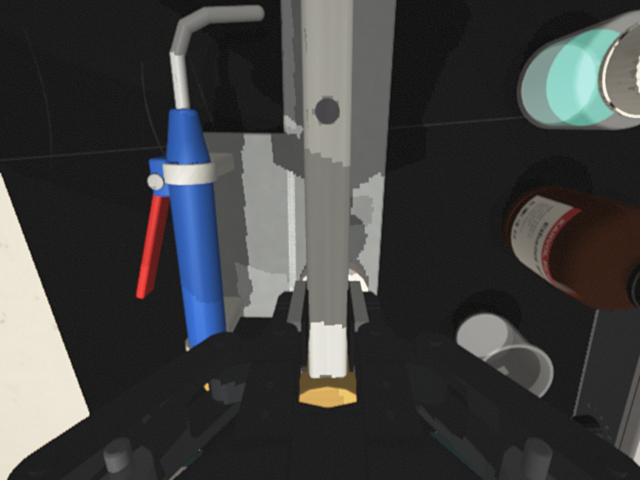

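Request:
move_arm --pt "-0.004 -0.003 0.005 -0.004 0.001 0.004 1" --pt "-0.004 -0.003 0.005 -0.004 0.001 0.008 1" --pt "0 0 0 0 0 0.01 1" --pt "0 0 0 0 0 0.01 1" --pt "0 0 0 0 0 0.006 1" --pt "0 0 0 0 0 0.003 1" --pt "0 0 0 0 0 0 1" --pt "0 0 0 0 0 0 1" --pt "0 0 0 0 0 0 1"

```text
t: 14.18
ee_pos: [0.6021, -0.1801, 0.1189]
tool_rot: [-2.315, -2.122, 0.002]
wrist_force: [0.5, 0.7, -5.5]
opening: 0.193
```

Run:
```python
from h import *
from rig import r
go(r.state(),fx(.001,0,.122),ex)
for n in ("wrist","scene","top"):
    f=r.grab_frame(n); cv2.imwrite(f"pics/{n}11.png",f["image"]); pickle.dump(f,open(f"{n}11.pkl","wb"))
f=load("top11"); crop(f,345,190,445,260,8,"t11")
crop(load("scene11"),330,220,460,310,6.1,"s11")
```

```text
t 14.1833 pos [ 0.6021 -0.1801  0.1189] open 0.19326035534983046 F [ 0.4578  0.717  -5.4613]
turn [-0.002  -0.0002  0.0031] shift now [-0.0025  0.0011 -0.0031] shift after turn [-0.0025  0.0011 -0.0031]
```

View pics/t11.png

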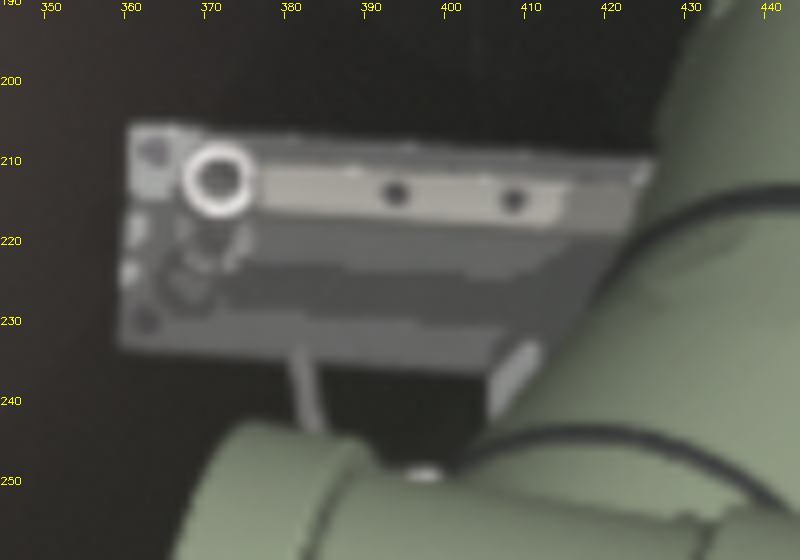

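View pics/s11.png

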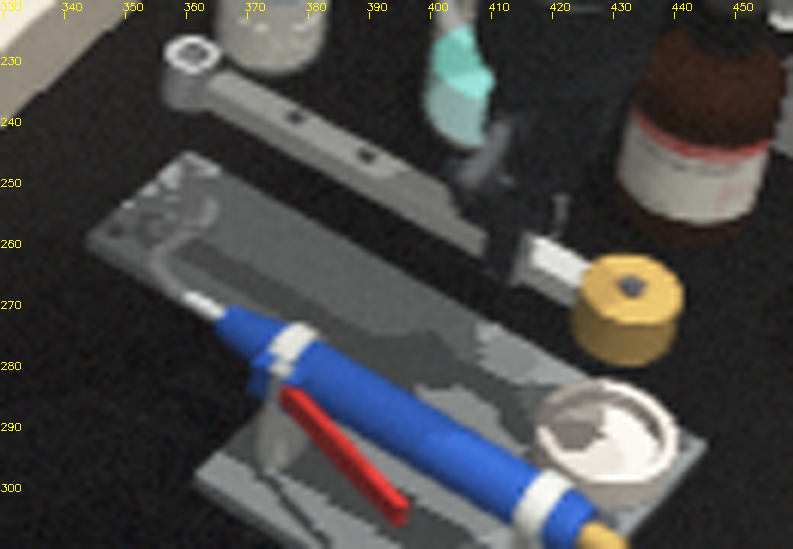

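Run:
```python
from h import *
t=load("top11"); s=load("scene11")
C_=lambda a,b,u0,v0,k:(u0+a/k-.5,v0+b/k-.5)
sc=lambda a,b:C_(a,b,330,220,6.1)
zt=.125
w=atz(s,*sc(631,287),zt); e=atz(s,*sc(192,54),zt); e2=atz(t,*C_(219,180,345,190,8),zt)
cup=atz(s,*sc(606,432),.032)
print("w",w,"e scene",e,"e top",e2,np.linalg.norm(w-e)); print("cup scene",cup,"mine",fx(-.054,0,.032),"pin",fx(.186,0,.05))
# plate corners in scene
for p in [(187,152),(88,238),(707,445)]: print("corner",atz(s,*sc(*p),.012))
# refit fixture edge from top0 pin blob by depth
f=load("top0"); P=[]
for v in range(205,235):
    for u in range(358,386):
        q=dep(f,u,v)
        if .035<q[2]<.06: P.append(q)
P=np.array(P);print("pin depth",len(P),np.median(P,0),P.mean(0))
for z in(.05,):
    print(atz(f,350+124/5.7-.5,195+133/5.7-.5,z))
# weight/eye depth in scene
for n,(a,b) in dict(w=(650,285),bar=(340,135),bar2=(270,95)).items(): print(n,dep(s,*sc(a,b)))
print("eye/top bar depth",dep(t,*C_(330,193,345,190,8)))
# wide check: lever vs bench in state
from rig import r
st=r.state();R=Ro.from_rotvec(st["tool_rot"]).as_matrix();print("tool x",R[:,0],"lever",st["ee_pos"][:2]-O)
```

```text
w [ 0.5986 -0.2336  0.125 ] e scene [0.6174 0.0052 0.125 ] e top [0.6168 0.0053 0.125 ] 0.239594783681004
cup scene [ 0.5987 -0.2383  0.032 ] mine [ 0.598  -0.2375  0.032 ] pin [0.6196 0.0015 0.05  ]
corner [0.6644 0.0292 0.012 ]
corner [0.581  0.0356 0.012 ]
corner [ 0.6372 -0.275   0.012 ]
pin depth 24 [0.6179 0.001  0.0486] [ 0.613  -0.0014  0.0483]
[0.6175 0.0033 0.05  ]
w [ 0.6057 -0.2395  0.1239]
bar [ 0.614  -0.0787  0.1202]
bar2 [ 0.622  -0.0362  0.1171]
eye/top bar depth [ 0.6139 -0.0333  0.1142]
tool x [0.0867 0.9962 0.0002] lever [-0.0005  0.0036]
```

Request:
move_arm --pt "0 0 0 -0.003 0.001 -0.002 1" --pt "0 0 0 -0.001 0 0 1" --pt "0 0 0 0 0 0 1" --pt "0 0 0 0 0 0 1" --pt "0 0 0 0 0 0 1" --pt "0 0 0 0 0 0 1" --pt "0 0 0 0 0 0 1" --pt "0 0 0 0 0 0 1"

```text
t: 15.0
ee_pos: [0.6036, -0.1849, 0.1227]
tool_rot: [2.316, 2.122, 0.001]
wrist_force: [-1.7, 0.3, -5.7]
opening: 0.19
```

Run:
```python
from h import *
from rig import r
go(r.state(),fx(.001,0,.122),ex)
f=r.grab_frame("scene"); cv2.imwrite("pics/scene12.png",f["image"]); pickle.dump(f,open("scene12.pkl","wb"))
crop(f,330,220,460,310,6.1,"s12")
go(r.state(),fx(.001,0,.122),ex); print(r.state()["dq"])
```

```text
t 15.0 pos [ 0.6036 -0.1849  0.1227] open 0.18973670656894426 F [-1.6536  0.3095 -5.6973]
turn [ 0.0007 -0.      0.0029] shift now [ 0.0021 -0.0008  0.0007] shift after turn [ 0.0021 -0.0008  0.0007]
t 15.05 pos [ 0.6036 -0.1849  0.1227] open 0.19187874132240143 F [ 0.1777 -0.6873 -6.4791]
turn [ 0.0007 -0.      0.0029] shift now [ 0.0021 -0.0008  0.0007] shift after turn [ 0.0021 -0.0008  0.0007]
[ 0.0002  0.0011 -0.0019 -0.0006  0.0002  0.0007  0.0002]
```

View pics/s12.png

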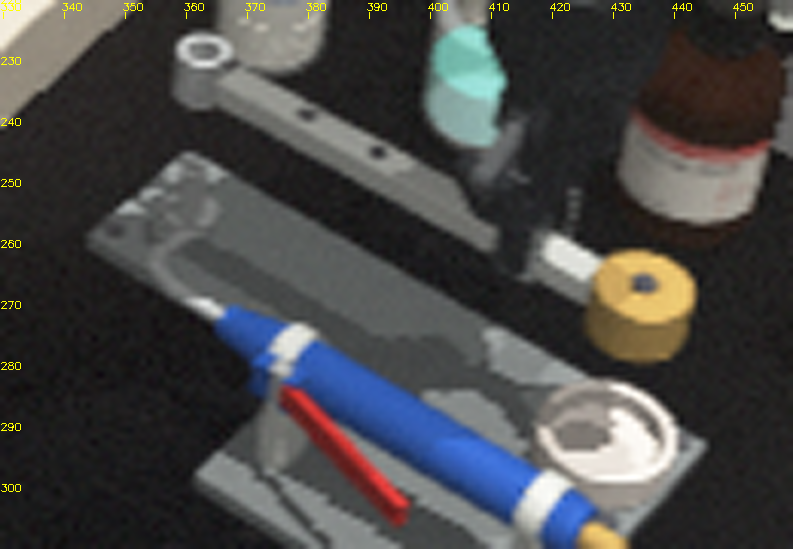

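View pics/scene12.png

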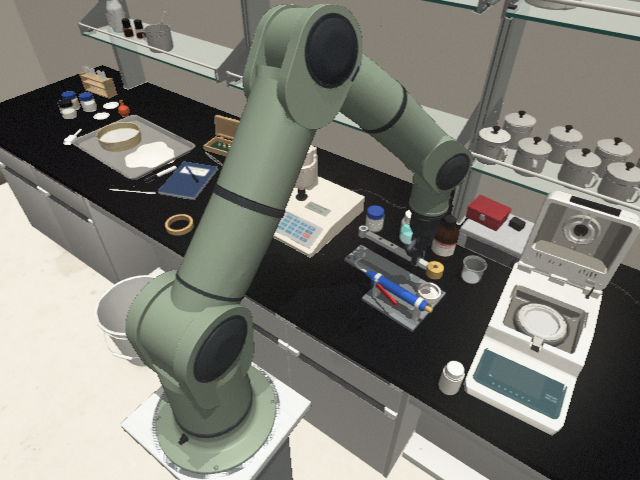

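Run:
```python
from h import *
from rig import r
s=load("scene12"); sc=lambda a,b:(330+a/6.1-.5,220+b/6.1-.5)
zt=.1227-.022+.028
w=atz(s,*sc(643,284),zt); e=atz(s,*sc(204,50),zt)
print(w,e,np.linalg.norm(w-e),"dw",w-fx(-.054,0,zt),"de",e-fx(.186,0,zt))
if np.linalg.norm((w-fx(-.054,0,zt)))<.008 and np.linalg.norm(e-fx(.186,0,zt))<.008: print(r.sign_off())
```

```text
[ 0.5997 -0.2381  0.1287] [0.6195 0.0001 0.1287] 0.2390279766968788 dw [ 0.0017 -0.0006  0.    ] de [-0.0001 -0.0014  0.    ]
the job is handed in; nothing more can be done
None
```

I squeezed the trigger fully, let it spring back, lifted the lever by its balance point and handed the job in with the gripper holding it over the fixture. The run took about 15 s of the 51 s allowed.

- **Trigger:** In the wrist picture it lay parallel to the grip. The fingers stalled at the same opening when told to close further, so it was at its stop. After release the picture showed it sprung out and the wrist force near zero.
- **Grip:** The grasp was within about 1 mm of the balance point by calculation, and the lever showed no slip in the wrist pictures after lifting. The wrist carried about 6 N with almost no moment at the first lift.
- **Final position:** The last scene-camera check put the weight about 2 mm off plumb over the cup and the eye about 1.5 mm off over the pin. The underside was about 5 cm above the pin tip, the tool within 0.001 rad of vertical, and the arm at rest.
- **Bystanders:** The jar, pot, beaker and tape appear where they stood in the first scene picture. I judged this by eye and did not measure them.

Two small disagreements remain, both well inside tolerance:
- The wrist camera placed the gun 2–3 mm from where the top camera did. I used a compromise for the squeeze.
- The fingers' opening reading comes out about 2 mm low against the known widths.

The pads also closed about 3 mm higher on the bar than planned, but the hold was firm.

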